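# Tidy the carver's table

### The arm

A 6-joint arm with a two-finger parallel gripper is mounted at the origin on the work surface. World frame = base frame: x ahead of the robot, y to its left, z up, the work surface at z = 0. Lengths are in m, angles in rad, forces in N, time in s.
With the tool pointing down it reaches from about 0.35 to 0.725 m from the base axis. Payload 6 kg.
Tool frame: the origin (TCP) lies midway between the tips of the shut fingers; the grasp point (between the pads) lies 19 mm behind it; z points along the fingers, y is the line along which they close (so a half turn about z gives the same grasp; the last joint's range is limited). The gripper opens to 85 mm and grips with 20 to 120 N. Pads are 22 mm wide; open, the fingers measure 114 mm over their backs; the gripper's body (76 mm by 85 mm) begins 54 mm behind the grasp point. The pads swing forward as they close: fully open they stand 13 mm farther back than shut.
Start: joints at [1.595, 0.04, 0.085, 0, -1.615, -0.334], TCP at [0.183, 0.571, 0.231] pointing down, gripper open.
Joint ranges: [-2.56, 2.56], [-1.29, 2.01], [-1.08, 1.49], [-3.29, 1.98], [-2.81, -0.18], [-2.99, 2.99]. Speed limits (rad/s): [2.57, 2.57, 3.01, 3.14, 3.14, 3.14].

### API

Orientations are given as a rotation vector (axis times angle).
In Python, from bench import arm gives the robot as it stands.
- The arm moves only by the tool servo_tool, never from a script. Its argument "plan" is one flat list of numbers, 6 for each row, row after row: the shift along the tool's x, y, z scaled (see below), then the turn, a rotation vector about the tool's x, y, z scaled (see below). In form: [dx, dy, dz, ax, ay, az, dx, dy, dz, ax, ay, az, ...]. A call has 1 to 12 rows; each row is the pose to reach, as a shift and turn from the pose commanded when the call began, along the tool's axes at that moment, turning the shorter way round; what a row does not reach only later rows make up. The controller multiplies each number of a shift by 500 mm and each number of a turn by pi rad. A row lasts 1/10 s, in which the tool goes at most 50 mm and 8.59 degrees, less where a joint would pass 70% of its speed; a pose out of reach is approached as far as the arm can. A call with a number of a shift or a turn outside -1 to 1 is refused whole. A call with a gripper value outside its range is refused whole. "grip" is the gripper command: -1 is fully open, 1 is shut, values between are in proportion, set as the call begins (left out, the last holds). The fingers move at their own pace and stop on an object; "squeeze" is the grip in N (left out, the last holds). Time passes only in rows, so rows that repeat a pose let the fingers close. It gives the time, the measured TCP pose, the force, the opening and the grip force at its end, in the units of the state.
- arm.get_obs(): the state, without advancing time (a new reading comes with each control period).
- arm.snapshot(name): name is "side" or "top" or "wrist"; returns a dict with "img" (420x560x3 uint8, red, green, blue), "fov_y" (degrees; the focal length in pixels is half the picture's height over the tangent of half this angle, whatever the lens; pixels are square), "cx", "cy" (the principal point, pixels), "k1" (the pictures are not rectified: a ray, as slopes to the right and down, at radius r is drawn at 1 + k1 r^2 times it, then the intrinsics apply), "R" (3x3) and "t" (3): a world point X has camera coordinates R X + t; the wrist camera has in their place "T_tool_cam" (4x4, takes a point from camera to tool coordinates, whose origin is the TCP and whose axes are the flange's). Camera axes: x right, y down, z forward; pixel columns grow to the right and rows downward; lengths in m; the calibration is good to about 2 mm. A picture is of the moment at which its call begins: read the wrist's pose just before it. There is no depth.
- arm.hand_in(): hands the job in; it is judged then, once.
Trained networks look in the newest picture that a camera, given by its name, has taken for a name from the list of things; names that differ only in an ending like _2 or _b are one class to them, and where a whole thing is asked for, a point or a joint stands for the part that bears it (a point fixed in the world has none). Each returns a list of dicts, best first, with "confidence" (0 to 1); they miss things now and then, are a little off and sometimes report something else, mostly with a low value. They report only what shows in the picture. A call takes as long as a camera call. They do not tell look-alikes from the thing itself.
- arm.find_in(camera, thing): "centre" ([row, column] in pixels, amid what is visible of it).
- arm.cut_out(camera, thing): "pixels" (420x560 bool, what is visible of it) and "centre" ([row, column] in pixels, amid what is visible of it).
- arm.pinpoint(camera, thing): "centre" ([row, column] in pixels: a listed point, or the origin of a listed thing).
The state is a dict: "time_s": time; "qpos": joint angles; "joint_velocities": joint speeds; "joint_torque": joint torques, N m; "eef_pos": TCP position; "tcp_rot": TCP orientation; "contact_force": force on the tool from outside, world axes, zero at the start; "ft_torque": the same for the moment, N m; "grip_width": finger opening in m; "finger_force": force on a finger pad.
Only numpy, scipy, OpenCV 4.12 (cv2) and the standard library are available. Lean on these libraries where they do the work, as an engineer would, in place of code of your own. Each camera call takes 0.05 s, during which the arm holds its last target. There are 200 camera calls.

### The job

Tidy the wood carver's table: stand the two cups upright in the cup tray (the wider of the two trays without a partition), lay the spoon and the fork in the cutlery tray with the lengthwise partition, one in each lane, and lay the gouge in the narrow tool trough. The cups stand and the others lie flat, right side up as they lay before, on the floor of their tray, let go and still; leave the little oil jar standing where it is.

Things in the scene. Friction and masses are not known exactly. Their poses are not given: they have to be found in the camera images.
- tall_cup: The taller, slimmer carved dark-wood drinking cup, open at the top, 56 mm outside diameter (straight-sided from 14 mm up to the rim, narrowing to 46 mm at the foot), 68 mm high, wall about 4 mm. Starts upright. Origin: centre of its underside, z up. A small loop handle, 8 mm thick, sticks out 26 mm from the side along the cup's +x, at heights 32 to 62 mm. About 0.09 kg.
- low_cup: The lower, wider carved dark-wood drinking cup, open at the top, 62 mm outside diameter (straight-sided from 14 mm up to the rim, narrowing to 52 mm at the foot), 50 mm high, wall about 4 mm. Starts upright. Origin: centre of its underside, z up. A small loop handle, 8 mm thick, sticks out 26 mm from the side along the cup's +x, at heights 14 to 44 mm. About 0.09 kg.
- spoon: Dark-wood spoon lying flat, 130 mm long: a straight handle 13 mm wide and 11 mm high from x = -65 to +27 mm, and a round hollow bowl 38 mm across and 14 mm high centred at x = +46 mm. Origin: middle of its length, on its underside, z up; x points along it to the bowl. It balances and is well gripped across the handle at about x = +5 mm. The long axis may be laid either way round. About 0.04 kg.
- fork: Dark-wood three-tined fork lying flat, 130 mm long: a straight handle 13 mm wide and 11 mm high from x = -65 to +17 mm, then a head 31 mm wide and 8 to 10 mm high with three tines to x = +65 mm. Origin: middle of its length, on its underside, z up; x points along it to the tines. It balances near the origin and is well gripped across the handle there. The long axis may be laid either way round. About 0.04 kg.
- gouge: Carver's palm gouge lying flat: a pale wooden handle with flat sides, 26 mm wide and 24 mm high, from x = -66 to +22 mm, then a brass collar and a slim steel blade, 10 mm wide (13 mm over its edges), to x = +70 mm, 7 to 16 mm above the table. Origin: middle of its length, on its underside, z up; x points along it to the blade tip. Grip it across the handle at about x = -10 mm. Either way round will do. About 0.09 kg.
- cup_tray: Bare plywood, fixed to the table. Origin: centre of its underside; its length runs along its x axis, its width along y. Floor 5 mm thick, walls 6 mm thick. Wide undivided tray for cups: 182 mm long, 120 mm wide outside, 13 mm high overall (lip 8 mm above the floor). Both cups fit one behind the other along its length, about 48 mm either side of the centre; their handles may overhang the lip.
- cutlery_tray: Bare plywood, fixed to the table. Origin: centre of its underside; its length runs along its x axis, its width along y. Floor 5 mm thick, walls 6 mm thick. Two-lane cutlery tray: 182 mm long, 158 mm wide outside, 17 mm high overall (walls 12 mm above the floor). One partition 6 mm thick runs along the length in the middle (y = 0), leaving two lanes 70 mm wide centred at y = +38 and y = -38 mm.
- tool_trough: Bare plywood, fixed to the table. Origin: centre of its underside; its length runs along its x axis, its width along y. Floor 5 mm thick, walls 6 mm thick. Narrow undivided trough for the gouge: 182 mm long, 88 mm wide outside, 17 mm high overall (walls 12 mm above the floor); inside 170 by 76 mm.
- oil_jar: Small closed amber jar with a dark lid, 36 mm across and 50 mm high, standing among the things; not to be moved or knocked over. Origin: centre of its underside.
Things that resemble listed ones, but are neither listed nor needed, are in the scene too. What is meant by the gouge is not red, and is the larger of those in its own colour.

How it is judged:
At the end, for the whole second after the job is handed in: Both cups upright on the cup tray's floor; spoon and fork in the cutlery tray, one per lane, and gouge in the tool trough, each flat (within 0.12 rad) and right down on the floor (within 5 mm), same side down as at the start; all at rest; oil jar upright, within 30 mm of its place (angle between each of tall_cup, low_cup, gouge, spoon, fork's own z axis and vertical below 0.12 rad and linear speed of each of tall_cup, low_cup, gouge, spoon, fork below 0.02 m/s and angular speed of each of tall_cup, low_cup, gouge, spoon, fork below 0.2 rad/s and x of tall_cup in the frame of cup_tray between -0.068 and 0.068 m and y of tall_cup in the frame of cup_tray between -0.036 and 0.036 m and z of tall_cup in the frame of cup_tray between 0 and 0.01 m and x of low_cup in the frame of cup_tray between -0.068 and 0.068 m and y of low_cup in the frame of cup_tray between -0.036 and 0.036 m and z of low_cup in the frame of cup_tray between 0 and 0.01 m and x of gouge in the frame of tool_trough between -0.03 and 0.03 m and y of gouge in the frame of tool_trough between -0.034 and 0.034 m and z of gouge in the frame of tool_trough between 0 and 0.01 m and ((x of spoon in the frame of cutlery_tray between -0.035 and 0.035 m and y of spoon in the frame of cutlery_tray between 0.01 and 0.066 m and z of spoon in the frame of cutlery_tray between 0 and 0.01 m and x of fork in the frame of cutlery_tray between -0.035 and 0.035 m and y of fork in the frame of cutlery_tray between -0.066 and -0.01 m and z of fork in the frame of cutlery_tray between 0 and 0.01 m) or (x of spoon in the frame of cutlery_tray between -0.035 and 0.035 m and y of spoon in the frame of cutlery_tray between -0.066 and -0.01 m and z of spoon in the frame of cutlery_tray between 0 and 0.01 m and x of fork in the frame of cutlery_tray between -0.035 and 0.035 m and y of fork in the frame of cutlery_tray between 0.01 and 0.066 m and z of fork in the frame of cutlery_tray between 0 and 0.01 m)) and distance of oil_jar from where it was at the start of the episode below 0.03 m and angle between oil_jar's own z axis and vertical below 0.2 rad); the robot touches nothing.
It fails at once if the oil jar was shoved 30 mm or more, or knocked over (distance of oil_jar from where it was at the start of the episode above 0.03 m or angle between oil_jar's own z axis and vertical above 0.5 rad).
It also fails if it takes over 136 s, if anything falls off the work surface, if the arm or the gripper's body presses on something with over 40 N, if the wrist force passes 120 N, or if a joint passes its speed limit or range.

## Working session

There is one attempt and no reset: what is moved stays moved. The work goes in short steps, Python scripts to look and compute and a tool call to move; the robot and the scene stay as the last step left them, time stands still between calls to the robot, and variables do not carry over. Pictures are saved under pics/ and viewed, at most 14 in all, crops included, and the job is handed in when it is done.

Besides the shell and the picture viewer there is one more tool, called after "Emit:" as a command line: name --argument value ..., lists and objects as JSON in quotes. servo_tool: Moves the arm, as the interface text tells. Its arguments: {"type":"object","properties":{"plan":{"type":"array"},"grip":{"type":"number"},"squeeze":{"type":"number"}},"required":["plan"]}

```bash
ls; mkdir -p pics
cat > h.py <<'E'
import numpy as np, cv2
from scipy.spatial.transform import Rotation as R
from bench import arm
def snap(n):
    o=arm.get_obs(); s=arm.snapshot(n); s['o']=o
    if 'R' not in s:
        T=np.eye(4);T[:3,:3]=R.from_rotvec(o['tcp_rot']).as_matrix();T[:3,3]=o['eef_pos']
        C=np.linalg.inv(T@s['T_tool_cam']); s['R']=C[:3,:3]; s['t']=C[:3,3]
    s['R']=np.array(s['R']);s['t']=np.array(s['t'])
    s['f']=210/np.tan(np.radians(s['fov_y'])/2); return s
def save(s,f): cv2.imwrite('pics/'+f,s['img'][:,:,::-1])
def ray(s,rc):
    r,c=rc; d=np.array([(c-s['cx'])/s['f'],(r-s['cy'])/s['f']]); u=d.copy()
    for _ in range(20): u=d/(1+s['k1']*(u@u))
    return s['R'].T@np.array([*u,1]), -s['R'].T@s['t']
def at(s,rc,z):
    d,o=ray(s,rc); return o+d*(z-o[2])/d[2]
def px(s,X):
    p=s['R']@np.array(X)+s['t']; u=p[:2]/p[2]; u=u*(1+s['k1']*(u@u))
    return np.array([u[1]*s['f']+s['cy'],u[0]*s['f']+s['cx']])
E
python3 - <<'E'
from h import *
o=arm.get_obs();print(o)
for n in ['top','side']:
    s=snap(n);save(s,n+'0.png');print(n,s['fov_y'],s['k1'],np.round(-s['R'].T@s['t'],3))
    for t in ['tall_cup','low_cup','spoon','fork','gouge','cup_tray','cutlery_tray','tool_trough','oil_jar']:
        print(t,[(np.round(d['centre']),round(d['confidence'],2),np.round(at(s,d['centre'],0)[:2],3)) for d in arm.pinpoint(n,t)])
E
```

```text
pics
{'time_s': 0.0, 'qpos': array([ 1.59471639e+00,  4.08051577e-02,  8.37995011e-02, -4.74062709e-04,
       -1.61546552e+00, -3.33698388e-01]), 'joint_velocities': array([ 0.00014553,  0.00096416,  0.00114822, -0.00110744,  0.00101183,
        0.00158009]), 'joint_torque': array([-4.25652081e-05, -3.68211186e+01,  3.47415769e+01,  6.93237305e+00,
       -5.38923239e-03,  2.39387475e-06]), 'eef_pos': array([0.18272711, 0.57116088, 0.23027435]), 'tcp_rot': array([ 3.10227688e+00, -4.84355877e-01, -2.64017260e-04]), 'contact_force': array([0.31943282, 0.29247597, 0.48867558]), 'ft_torque': array([ 0.03385172,  0.01625541, -0.00785182]), 'finger_force': 0.0, 'grip_width': 0.08554509425437058}
top 45.1524639007637 -0.0681394461344055 [0.257 0.033 1.214]
tall_cup [(array([153., 195.]), 0.71, array([0.622, 0.248]))]
low_cup [(array([223., 290.]), 0.91, array([0.446, 0.009]))]
spoon [(array([146., 384.]), 0.85, array([ 0.647, -0.228]))]
fork [(array([218., 354.]), 0.74, array([ 0.46 , -0.147]))]
gouge [(array([215., 239.]), 0.93, array([0.465, 0.134])), (array([127., 135.]), 0.82, array([
[... 365 characters left out ...]
9017665626 [ 0.426 -0.79   1.05 ]
tall_cup []
low_cup [(array([219., 272.]), 0.93, array([0.456, 0.01 ]))]
spoon [(array([295., 359.]), 0.95, array([ 0.652, -0.24 ]))]
fork [(array([269., 281.]), 0.92, array([ 0.47, -0.15]))]
gouge [(array([116., 333.]), 0.83, array([0.687, 0.421])), (array([178., 218.]), 0.75, array([0.31 , 0.178])), (array([184., 272.]), 0.56, array([0.466, 0.139]))]
cup_tray [(array([143., 255.]), 0.74, array([0.424, 0.312]))]
cutlery_tray [(array([184., 273.]), 0.67, array([0.469, 0.139])), (array([218., 342.]), 0.58, array([ 0.65 , -0.003]))]
tool_trough [(array([336., 273.]), 0.62, array([ 0.435, -0.325]))]
oil_jar [(array([264., 338.]), 0.74, array([ 0.614, -0.148]))]
```

View pics/top0.png

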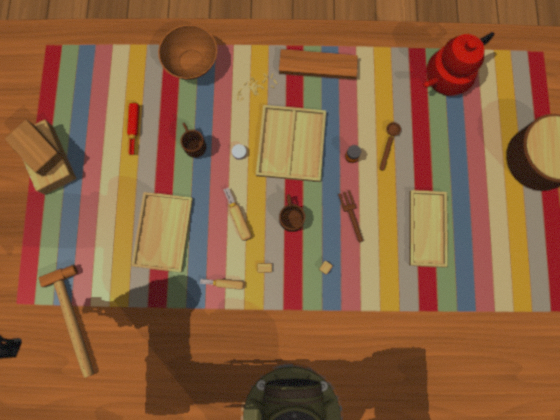

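View pics/side0.png

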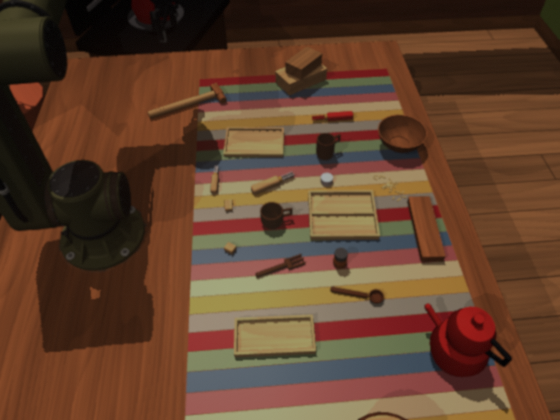

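Top view: cup tray at (232,163), cutlery tray (143,291), trough (229,429), the big pale gouge (214,237) with its smaller double (283,222), low cup (217,292), tall cup (145,193), spoon (146,388), fork (217,351) and jar (155,352). Now for the angles.

```bash
cat > m.py <<'E'
from h import *
Z=dict(spoon=.009,fork=.008,gouge=.014,cup_tray=.012,cutlery_tray=.016,tool_trough=.016,tall_cup=.066,low_cup=.048,oil_jar=.05)
def poly(s,m,z):
    cs,_=cv2.findContours(m.astype(np.uint8),cv2.RETR_EXTERNAL,cv2.CHAIN_APPROX_NONE)
    c=max(cs,key=cv2.contourArea)[:,0,:]
    return np.array([at(s,(p[1],p[0]),z)[:2] for p in c])
def meas(n,things,minc=.3):
    s=snap(n)
    for t in things:
        for d in arm.cut_out(n,t):
            if d['confidence']<minc: continue
            P=poly(s,d['pixels'],Z[t]); (c,wh,a)=cv2.minAreaRect((P*1000).astype(np.float32))
            if wh[0]<wh[1]: wh=wh[::-1]; a+=90
            # area centroid relative to rect centre, along the long axis
            M=cv2.moments((P*1000).astype(np.float32)); g=np.array([M['m10'],M['m01']])/M['m00']
            ax=np.array([np.cos(np.radians(a)),np.sin(np.radians(a))])
            print(n,t,round(d['confidence'],2),'c',np.round(c,1),'wh',np.round(wh),'ang',round((a+90)%180-90,1),'cent',np.round(g,1),'skew',round(float((g-c)@ax),1))
E
python3 - <<'E'
from m import *
for n in ['top','side']: meas(n,Z)
E
```

```text
top spoon 0.79 c [ 644.8 -240. ] wh [132.  37.] ang -11.0 cent [ 659.9 -239. ] skew -14.6
top fork 0.61 c [ 463.5 -143.3] wh [125.  32.] ang 20.7 cent [ 475.7 -138.2] skew 13.2
top fork 0.54 c [ 643.7 -239.1] wh [135.  37.] ang -12.0 cent [ 655.  -237.6] skew -10.8
top gouge 0.93 c [680.6 406. ] wh [135.  30.] ang 1.4 cent [689.8 406.4] skew 9.2
top gouge 0.68 c [299.5 167.4] wh [100.  19.] ang 85.2 cent [298.8 160.1] skew -7.4
top gouge 0.6 c [466.6 138.4] wh [136.  27.] ang 23.7 cent [457.7 134.3] skew -9.8
top cup_tray 0.7 c [420.8 317.5] wh [183. 124.] ang -5.9 cent [421.3 316.6] skew -0.6
top cutlery_tray 0.69 c [646.1   6.9] wh [191. 163.] ang -4.0 cent [646.2   7.1] skew -0.1
top tool_trough 0.83 c [ 437.2 -323.1] wh [182.  91.] ang -2.2 cent [ 437.3 -322.9] skew -0.1
top tall_cup 0.98 c [634. 248.] wh [96. 57.] ang 31.9 cent [627.3 242.8] skew -8.5
top low_cup 0.83 c [455.8   4.2] wh [72. 60.] ang -27.0 cent [452.9   5.3] skew 3.1
top oil_jar 0.78 c [ 610.7 -141. ] wh [47. 35.] ang -26.5 cent [ 610.8 -140.9] skew -0.1
side spoon 0.71 c [ 646.4 -241.7] wh [128.  36.] ang -9.6 
[... 207 characters left out ...]
ide gouge 0.73 c [681.8 400.9] wh [135.  44.] ang 1.1 cent [692.2 401.3] skew 10.4
side gouge 0.67 c [467.8 133.3] wh [134.  35.] ang 23.1 cent [459.2 129.6] skew -9.3
side cup_tray 0.58 c [422.3 309.6] wh [180. 130.] ang -4.8 cent [423.  308.4] skew -0.8
side cutlery_tray 0.7 c [649.5  -1.5] wh [185. 165.] ang -5.1 cent [649.5  -2. ] skew 0.0
side tool_trough 0.55 c [ 439.2 -331.5] wh [185.  99.] ang -3.0 cent [ 438.6 -331. ] skew 0.6
side tall_cup 0.56 c [635.7 211.6] wh [114.  68.] ang 78.2 cent [632.5 217.8] skew 5.4
side low_cup 0.71 c [456.7  -9.8] wh [90. 78.] ang 46.4 cent [459.  -12.4] skew -0.4
side oil_jar 0.67 c [ 613.  -162.5] wh [56. 34.] ang 80.4 cent [ 614.  -163.3] skew -0.6
```

```bash
cat > g.py <<'E'
from h import *
def go(x,y,z,psi,cur=None):
    o=arm.get_obs(); A=R.from_rotvec(o['tcp_rot']); p=np.array(o['eef_pos'])
    h=np.radians(psi)/2; B=R.from_rotvec(np.pi*np.array([np.cos(h),np.sin(h),0]))
    d=A.inv().apply(np.array([x,y,z])-p)/.5; r=(A.inv()*B).as_rotvec()/np.pi
    q1=np.arctan2(y,x); n=max(np.linalg.norm(d)*10,np.linalg.norm(r)*180/8.59)
    q6=(psi-np.degrees(q1)+90+180)%360-180
    print('row',np.round([*d,*r],4).tolist(),'rows',round(n,1),'q6',round(q6),'reach',round(np.hypot(x,y),3))
def st():
    o=arm.get_obs(); a=R.from_rotvec(o['tcp_rot']).as_matrix()
    print('t',o['time_s'],'p',np.round(o['eef_pos'],4),'psi',round(np.degrees(np.arctan2(a[1,0],a[0,0])),1),'w',round(o['grip_width'],4),'q6',round(o['qpos'][5],2))
E
python3 - <<'E'
from g import *
s=snap('top'); s2=snap('side')
for n,u,z in [('tall',(128,184),.05),('tallc',(142,193),.068),('low',(200,294),.03),('lowc',(216,292),.05)]: print(n,at(s,u,z))
go(.615,.24,.2,-125)
E
```

```text
tall [0.66919294 0.26869888 0.05      ]
tallc [0.62797058 0.24172683 0.068     ]
low [ 4.97990956e-01 -2.05635046e-04  3.00000000e-02]
lowc [0.45570053 0.00477478 0.05      ]
row [1.0251, 0.3678, 0.0626, 0.0, -0.0, 0.5958] rows 12.5 q6 -56 reach 0.66
```

Emit:
servo_tool --plan '[0.95,0.33,0.06,0,0,0.7,0.95,0.33,0.06,0,0,0.7,0.95,0.33,0.06,0,0,0.7,0.95,0.33,0.06,0,0,0.7,0.95,0.33,0.06,0,0,0.7,0.95,0.33,0.06,0,0,0.7,0.95,0.33,0.06,0,0,0.7,0.95,0.33,0.06,0,0,0.7,0.95,0.33,0.06,0,0,0.7,0.95,0.33,0.06,0,0,0.7,0.95,0.33,0.06,0,0,0.7,0.95,0.33,0.06,0,0,0.7]' --grip -1

```text
time_s: 3.3
eef_pos: [0.5862, 0.2676, 0.2003]
tcp_rot: [1.536, -2.739, 0.001]
contact_force: [-0.7, -0.3, -0.8]
grip_width: 0.0853
finger_force: 0.0
```

Run:
```python
from g import *
from m import meas
st(); s=snap('wrist'); save(s,'w1.png')
for d in arm.pinpoint('wrist','tall_cup'): print(d['confidence'],d['centre'],at(s,d['centre'],0))
meas('wrist',['tall_cup'])
```

```text
t 3.3 p [0.5862 0.2676 0.2003] psi -121.4 w 0.0853 q6 -1.29
0.76 [188.7, 234.5] [0.63235479 0.24631858 0.        ]
wrist tall_cup 0.77 c [634.3 248.3] wh [86. 54.] ang 43.4 cent [628.7 244.2] skew -6.9
```

View pics/w1.png

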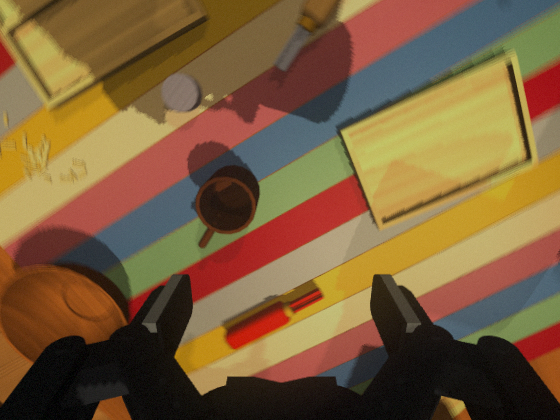

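Wrist picture: the tall cup's rim centre is near (row 205, col 226), with the handle tip at (243,205). The fingers are at the bottom of the image.

Run:
```python
from g import *
s=snap('wrist')
c=at(s,(205,226),.068); h=at(s,(243,205),.047); hb=at(s,(230,213),.055)
print(c,h,hb,np.degrees(np.arctan2(*(h-c)[1::-1])),np.linalg.norm((h-c)[:2]))
for a in (25,30,35,40):
    print(a,px(s,[c[0]+.054*np.cos(np.radians(a)),c[1]+.054*np.sin(np.radians(a)),.047]))
print(px(s,c-[0,0,.068]))
```

```text
[0.62894483 0.24792586 0.068     ] [0.67723545 0.27489488 0.047     ] [0.65861537 0.26530148 0.055     ] 29.182193875690785 0.055311054419655635
25 [240.11189444 202.15348364]
30 [242.33632063 206.22967091]
35 [244.23351395 210.45754703]
40 [245.79306379 214.80877757]
[186.32974661 235.99713562]
```

Run:
```python
from g import *
go(.629,.245,.13,-149);go(.629,.245,.020,-149)
```

```text
row [-0.0024, -0.1013, 0.1429, -0.0, 0.0001, 0.1575] rows 3.3 q6 -80 reach 0.675
row [-0.0024, -0.1013, 0.3629, -0.0, 0.0001, 0.1575] rows 3.8 q6 -80 reach 0.675
```

Emit:
servo_tool --plan '[-0.002,-0.101,0.14,0,0,0.158,-0.002,-0.101,0.14,0,0,0.158,-0.002,-0.101,0.14,0,0,0.158,-0.002,-0.101,0.14,0,0,0.158,-0.002,-0.101,0.14,0,0,0.158,-0.002,-0.101,0.2,0,0,0.158,-0.002,-0.101,0.26,0,0,0.158,-0.002,-0.101,0.32,0,0,0.158,-0.002,-0.101,0.362,0,0,0.158,-0.002,-0.101,0.362,0,0,0.158,-0.002,-0.101,0.362,0,0,0.158]'

```text
time_s: 4.65
eef_pos: [0.6291, 0.2447, 0.0214]
tcp_rot: [-0.835, 3.028, -0.001]
contact_force: [0.9, 1.0, 0.9]
grip_width: 0.0854
finger_force: 0.0
```

Emit:
servo_tool --plan '[0,0,0,0,0,0,0,0,0,0,0,0,0,0,0,0,0,0,0,0,0,0,0,0,0,0,0,0,0,0,0,0,0,0,0,0,0,0,0,0,0,0,0,0,0,0,0,0]' --grip 1 --squeeze 30

```text
time_s: 5.45
eef_pos: [0.6298, 0.245, 0.0226]
tcp_rot: [-0.831, 3.026, 0.001]
contact_force: [-1.9, 0.7, 6.4]
grip_width: 0.0562
finger_force: 32.4
```

Run:
```python
from g import *
st(); go(.629,.245,.15,-149); go(.3755,.3185,.15,-149+174.5-30.5);go(.3755,.3185,.030,-5)
```

```text
t 5.45 p [0.6298 0.245  0.0226] psi -149.3 w 0.0562 q6 -1.7
row [0.0006, 0.0007, -0.2548, -0.0001, 0.0011, -0.0016] rows 2.5 q6 -80 reach 0.675
row [0.3614, 0.386, -0.2561, -0.0014, 0.0003, -0.8016] rows 16.8 q6 45 reach 0.492
row [0.3622, 0.3861, -0.0161, -0.0014, 0.0003, -0.8016] rows 16.8 q6 45 reach 0.492
```

Emit:
servo_tool --plan '[0,0,-0.1,0,0,0,0,0,-0.2,0,0,0,0,0,-0.25,0,0,0,0.1,0.1,-0.25,0,0,-0.1,0.2,0.2,-0.25,0,0,-0.2,0.3,0.3,-0.25,0,0,-0.3,0.362,0.386,-0.25,0,0,-0.4,0.362,0.386,-0.25,0,0,-0.5,0.362,0.386,-0.25,0,0,-0.55,0.362,0.386,-0.25,0,0,-0.6,0.362,0.386,-0.25,0,0,-0.65,0.362,0.386,-0.25,0,0,-0.7]'

```text
time_s: 6.65
eef_pos: [0.3742, 0.3181, 0.1454]
tcp_rot: [-2.548, 1.837, 0.001]
contact_force: [0.6, -0.2, -1.3]
grip_width: 0.0561
finger_force: 32.8
```

Run:
```python
from g import *
from m import meas
st(); go(.3755,.3185,.08,-5); go(.3755,.3185,.030,-5)
s=snap('wrist'); save(s,'w2.png')
meas('wrist',['cup_tray'])
```

```text
t 6.65 p [0.3742 0.3181 0.1454] psi -71.6 w 0.0561 q6 -0.79
row [0.0002, -0.0027, 0.1308, -0.0001, 0.0002, -0.3698] rows 7.7 q6 45 reach 0.492
row [0.0002, -0.0027, 0.2308, -0.0001, 0.0002, -0.3698] rows 7.7 q6 45 reach 0.492
wrist cup_tray 0.86 c [419.3 317.2] wh [183. 123.] ang -5.7 cent [426.9 311.5] skew -8.2
```

View pics/w2.png

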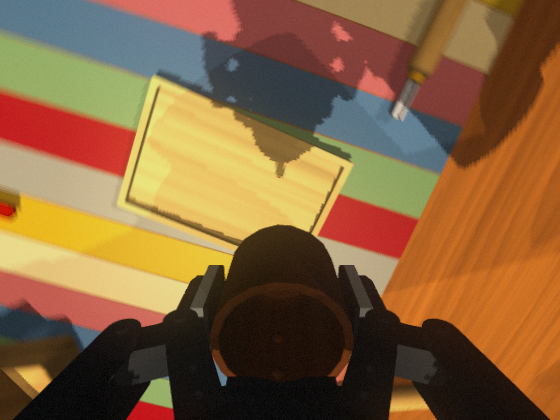

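The cup hangs upright in the fingers (rim centre (335,280)), with the tray in the middle of the view.

Emit:
servo_tool --plan '[0,0,0,0,0,-0.1,0,0,0,0,0,-0.2,0,0,0,0,0,-0.3,-0.002,-0.004,0,0,0,-0.37,-0.002,-0.004,0,0,0,-0.37,-0.002,-0.004,0.06,0,0,-0.37,-0.002,-0.004,0.12,0,0,-0.37,-0.002,-0.004,0.18,0,0,-0.37,-0.002,-0.004,0.21,0,0,-0.37,-0.002,-0.004,0.226,0,0,-0.37,-0.002,-0.004,0.23,0,0,-0.37,-0.002,-0.004,0.23,0,0,-0.37]'

```text
time_s: 8.0
eef_pos: [0.3768, 0.3201, 0.0314]
tcp_rot: [-3.137, 0.15, -0.002]
contact_force: [-1.1, 0.0, 0.2]
grip_width: 0.0562
finger_force: 32.8
```

Run:
```python
from g import *
st(); print(arm.get_obs()['contact_force']); go(.3747,.3195,.028,-5)
```

```text
t 8.0 p [0.3768 0.3201 0.0314] psi -5.5 w 0.0562 q6 0.36
[-1.09941395  0.03449517  0.20604139]
row [-0.004, 0.0017, 0.0068, -0.0004, -0.0003, -0.0027] rows 0.1 q6 45 reach 0.492
```

Emit:
servo_tool --plan '[-0.004,0,0.004,0,0,0,-0.004,0,0.008,0,0,0,-0.004,0,0.008,0,0,0]'

```text
time_s: 8.3
eef_pos: [0.3748, 0.3206, 0.0286]
tcp_rot: [-3.136, 0.147, -0.003]
contact_force: [-3.5, -2.5, 6.8]
grip_width: 0.0563
finger_force: 33.3
```

Emit:
servo_tool --plan '[0,0,0,0,0,0,0,0,0,0,0,0,0,0,0,0,0,0,0,0,0,0,0,0,0,0,0,0,0,0,0,0,-0.08,0,0,0,0,0,-0.16,0,0,0,0,0,-0.26,0,0,0,0,0,-0.26,0,0,0]' --grip -1

```text
time_s: 9.2
eef_pos: [0.3768, 0.3219, 0.1644]
tcp_rot: [-3.129, 0.147, -0.013]
contact_force: [-0.2, 0.5, 0.5]
grip_width: 0.0855
finger_force: 0.0
```

Run:
```python
from g import *
st(); go(.43,.005,.19,-3)
```

```text
t 9.2 p [0.3768 0.3219 0.1644] psi -5.4 w 0.0855 q6 0.36
row [0.1657, 0.6206, -0.0559, -0.0031, -0.0025, -0.0132] rows 6.4 q6 86 reach 0.43
```

Emit:
servo_tool --plan '[0.05,0.1,-0.05,0,0,0,0.1,0.2,-0.05,0,0,0,0.13,0.3,-0.05,0,0,0,0.13,0.4,-0.05,0,0,0,0.13,0.5,-0.05,0,0,0,0.13,0.6,-0.05,0,0,0,0.13,0.62,-0.05,0,0,0,0.13,0.62,-0.05,0,0,0]'

```text
time_s: 10.0
eef_pos: [0.4097, 0.0024, 0.1817]
tcp_rot: [-3.138, 0.154, -0.002]
contact_force: [0.7, -0.2, -0.9]
grip_width: 0.0856
finger_force: 0.0
```

Run:
```python
from g import *
from m import meas
st(); s=snap('wrist'); save(s,'w3.png')
for d in arm.pinpoint('wrist','low_cup'): print(d['confidence'],d['centre'],at(s,d['centre'],0))
meas('wrist',['low_cup'])
```

```text
t 10.0 p [0.4097 0.0024 0.1817] psi -5.6 w 0.0856 q6 0.97
wrist low_cup 0.69 c [459.4  10.2] wh [77. 61.] ang 40.1 cent [455.5   5. ] skew -6.3
```

View pics/w3.png

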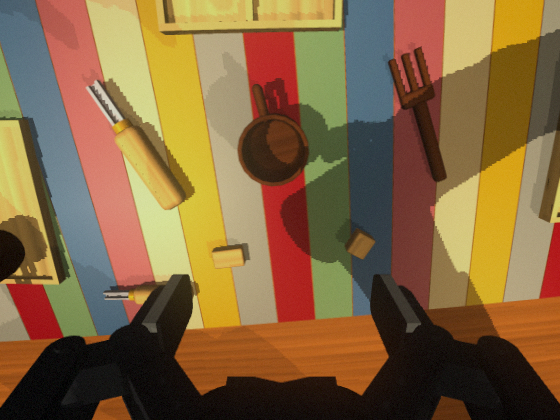

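Wrist picture: low cup rim centre (148,274), handle tip (87,257). The gouge runs from (80,92) to (205,175), the fork's tines are at (55,405) and its end at (178,438), and the trays are at the edges.

Run:
```python
from g import *
s=snap('wrist')
c=at(s,(148,274),.05); h=at(s,(87,257),.032)
print(c,h,np.degrees(np.arctan2(*(h-c)[1::-1])),np.linalg.norm((h-c)[:2]))
for a in (0,5,10): print(a,px(s,[c[0]+.057*np.cos(np.radians(a)),c[1]+.057*np.sin(np.radians(a)),.03]))
g1=at(s,(88,97),.012);g2=at(s,(197,174),.012); print('gouge',g1,g2,np.degrees(np.arctan2(*(g1-g2)[1::-1])))
g1=at(s,(70,415),.009);g2=at(s,(176,438),.009); print('fork',g1,g2,np.degrees(np.arctan2(*(g1-g2)[1::-1])))
go(*c[:2],.12,5); go(*c[:2],.007,5)
```

```text
[0.45579704 0.00698349 0.05      ] [0.50673024 0.0169957  0.032     ] 11.121137193585414 0.05190795341589438
0 [ 78.49396727 267.9130791 ]
5 [ 79.34268714 262.20375957]
10 [ 80.72136477 256.60549367]
gouge [0.52203978 0.16691238 0.012     ] [0.41094117 0.1155552  0.012     ] 24.80952923387218
fork [ 0.50975317 -0.12790155  0.009     ] [ 0.40732962 -0.1551846   0.009     ] 14.915802613898073
row [0.0909, -0.0109, 0.1222, 0.0, 0.0001, -0.0573] rows 1.5 q6 94 reach 0.456
row [0.091, -0.0109, 0.3482, 0.0, 0.0001, -0.0573] rows 3.6 q6 94 reach 0.456
```

Emit:
servo_tool --plan '[0.05,-0.01,0.06,0,0,-0.04,0.091,-0.01,0.12,0,0,-0.08,0.091,-0.01,0.12,0,0,-0.08,0.091,-0.01,0.12,0,0,-0.08,0.091,-0.01,0.18,0,0,-0.08,0.091,-0.01,0.24,0,0,-0.08,0.091,-0.01,0.3,0,0,-0.08,0.091,-0.01,0.34,0,0,-0.08,0.091,-0.01,0.35,0,0,-0.08,0.091,-0.01,0.35,0,0,-0.08,0.091,-0.01,0.35,0,0,-0.08]'

```text
time_s: 11.35
eef_pos: [0.457, 0.0063, 0.0085]
tcp_rot: [-3.132, -0.248, -0.005]
contact_force: [-0.2, -0.4, 0.6]
grip_width: 0.0854
finger_force: 0.0
```

Emit:
servo_tool --plan '[0,0,0,0,0,0,0,0,0,0,0,0,0,0,0,0,0,0,0,0,0,0,0,0,0,0,0,0,0,0,0,0,0,0,0,0,0,0,0,0,0,0]' --grip 1 --squeeze 30

```text
time_s: 12.05
eef_pos: [0.4567, 0.0061, 0.008]
tcp_rot: [-3.132, -0.247, -0.004]
contact_force: [-0.4, 1.5, 6.3]
grip_width: 0.0622
finger_force: 32.9
```

Run:
```python
from g import *
st(); go(.467,.3115,.14,-5.5-1);go(.467,.3115,.014,-6.5)
```

```text
t 12.05 p [0.4567 0.0061 0.008 ] psi 9.0 w 0.0622 q6 1.27
row [0.1168, -0.6001, -0.2637, -0.0001, -0.0008, 0.0863] rows 6.7 q6 50 reach 0.561
row [0.1162, -0.6001, -0.0117, -0.0001, -0.0008, 0.0863] rows 6.1 q6 50 reach 0.561
```

Emit:
servo_tool --plan '[0,0,-0.1,0,0,0,0,0,-0.2,0,0,0,0,0,-0.264,0,0,0,0.03,-0.1,-0.264,0,0,0.03,0.06,-0.2,-0.264,0,0,0.06,0.09,-0.3,-0.264,0,0,0.086,0.117,-0.4,-0.264,0,0,0.086,0.117,-0.5,-0.264,0,0,0.086,0.117,-0.57,-0.264,0,0,0.086,0.117,-0.6,-0.264,0,0,0.086,0.117,-0.6,-0.264,0,0,0.086,0.117,-0.6,-0.264,0,0,0.086]'

```text
time_s: 13.25
eef_pos: [0.4664, 0.3108, 0.1381]
tcp_rot: [3.136, -0.176, -0.001]
contact_force: [1.3, 0.6, -0.4]
grip_width: 0.0625
finger_force: 34.1
```

Emit:
servo_tool --plan '[0,0,0.05,0,0,0,0,0,0.1,0,0,0,0,0,0.15,0,0,0,0,0,0.2,0,0,0,0,0,0.23,0,0,0,0,0,0.244,0,0,0,0,0,0.244,0,0,0,0,0,0.244,0,0,0]'

```text
time_s: 14.05
eef_pos: [0.4672, 0.3115, 0.0177]
tcp_rot: [-3.136, 0.177, -0.002]
contact_force: [0.3, -0.2, 0.3]
grip_width: 0.0628
finger_force: 34.1
```

Run:
```python
from g import *
st(); print(arm.get_obs()['contact_force']); go(.467,.3115,.0135,-6.5)
```

```text
t 14.05 p [0.4672 0.3115 0.0177] psi -6.5 w 0.0628 q6 0.51
[ 0.29377711 -0.22535648  0.29950131]
row [-0.0004, 0.0001, 0.0083, -0.0004, -0.0005, 0.0002] rows 0.1 q6 50 reach 0.561
```

Emit:
servo_tool --plan '[0,0,0.005,0,0,0,0,0,0.009,0,0,0,0,0,0.009,0,0,0]'

```text
time_s: 14.35
eef_pos: [0.4671, 0.3119, 0.014]
tcp_rot: [-3.135, 0.176, -0.003]
contact_force: [-4.0, -0.8, 7.1]
grip_width: 0.0622
finger_force: 34.7
```

Emit:
servo_tool --plan '[0,0,0,0,0,0,0,0,0,0,0,0,0,0,0,0,0,0,0,0,0,0,0,0,0,0,0,0,0,0,0,0,-0.08,0,0,0,0,0,-0.16,0,0,0,0,0,-0.26,0,0,0,0,0,-0.3,0,0,0,0,0,-0.3,0,0,0]' --grip -1

```text
time_s: 15.35
eef_pos: [0.4679, 0.3124, 0.1666]
tcp_rot: [-3.131, 0.176, -0.008]
contact_force: [-0.1, -0.4, -1.0]
grip_width: 0.0851
finger_force: 0.0
```

Run:
```python
from g import *
st(); s=snap('wrist'); s=snap('top')
for t in ['tall_cup','low_cup']:
  for d in arm.pinpoint('top',t): print(t,d['confidence'],at(s,d['centre'],.005))
save(s,'t2.png')
g=np.array([.467,.136]); a=np.radians(24); p=g-.010*np.array([np.cos(a),np.sin(a)]); print(p)
go(*p,.1,24); go(*p,.005,24)
```

```text
t 15.35 p [0.4679 0.3124 0.1666] psi -6.5 w 0.0851 q6 0.51
tall_cup 0.68 [0.36782673 0.32045874 0.005     ]
low_cup 0.68 [0.45720077 0.31170342 0.005     ]
[0.45786455 0.13193263]
row [0.0245, 0.3571, 0.1208, 0.0005, 0.0007, -0.1692] rows 3.8 q6 98 reach 0.476
row [0.0248, 0.3567, 0.3108, 0.0005, 0.0007, -0.1692] rows 4.7 q6 98 reach 0.476
```

View pics/t2.png

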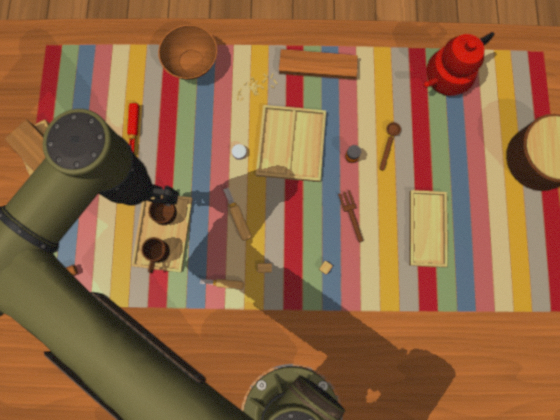

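Top view: both cups stand in the cup tray, at (212,162) and (251,154). Next is the gouge.

Emit:
servo_tool --plan '[0.01,0.1,0,0,0,-0.04,0.02,0.2,0,0,0,-0.08,0.024,0.3,0.06,0,0,-0.12,0.024,0.355,0.12,0,0,-0.169,0.024,0.355,0.12,0,0,-0.169,0.024,0.355,0.12,0,0,-0.169,0.024,0.355,0.2,0,0,-0.169,0.024,0.355,0.26,0,0,-0.169,0.024,0.355,0.3,0,0,-0.169,0.024,0.355,0.316,0,0,-0.169,0.024,0.355,0.316,0,0,-0.169,0.024,0.355,0.316,0,0,-0.169]'

```text
time_s: 16.75
eef_pos: [0.4594, 0.1344, 0.0053]
tcp_rot: [-3.073, -0.653, -0.003]
contact_force: [0.2, 0.1, 0.5]
grip_width: 0.0851
finger_force: 0.0
```

Emit:
servo_tool --plan '[0,0,0,0,0,0,0,0,0,0,0,0,0,0,0,0,0,0,0,0,0,0,0,0,0,0,0,0,0,0,0,0,0,0,0,0,0,0,0,0,0,0,0,0,0,0,0,0,0,0,0,0,0,0,0,0,0,0,0,0]' --grip 1 --squeeze 40

```text
time_s: 17.75
eef_pos: [0.4588, 0.1337, 0.0043]
tcp_rot: [3.073, 0.652, 0.001]
contact_force: [-0.5, 0.2, 6.2]
grip_width: 0.0251
finger_force: 40.6
```

Run:
```python
from g import *
st(); a=np.radians(-2.5); t=np.array([.438,-.326])-.010*np.array([np.cos(a),np.sin(a)]);print(t)
go(*t,.12,-2.5); go(*t,.009,-2.5)
```

```text
t 17.75 p [0.4588 0.1337 0.0043] psi 24.0 w 0.0251 q6 1.28
[ 0.42800952 -0.32556381]
row [-0.4292, 0.8143, -0.2316, 0.0, -0.0003, 0.1471] rows 9.5 q6 125 reach 0.538
row [-0.4294, 0.8142, -0.0096, 0.0, -0.0003, 0.1471] rows 9.2 q6 125 reach 0.538
```

Emit:
servo_tool --plan '[0,0,-0.1,0,0,0,0,0,-0.2,0,0,0,-0.05,0.09,-0.23,0,0,0.02,-0.1,0.18,-0.23,0,0,0.05,-0.14,0.27,-0.23,0,0,0.08,-0.19,0.36,-0.23,0,0,0.11,-0.24,0.45,-0.23,0,0,0.14,-0.28,0.54,-0.23,0,0,0.147,-0.33,0.63,-0.23,0,0,0.147,-0.38,0.72,-0.23,0,0,0.147,-0.41,0.78,-0.23,0,0,0.147,-0.429,0.814,-0.23,0,0,0.147]'

```text
time_s: 18.95
eef_pos: [0.4262, -0.3282, 0.1171]
tcp_rot: [-3.14, 0.074, 0.004]
contact_force: [1.0, 0.5, -1.6]
grip_width: 0.0253
finger_force: 39.9
```

Run:
```python
from g import *
from m import meas
st(); s=snap('wrist'); save(s,'w4.png')
meas('wrist',['tool_trough','gouge'])
a=np.radians(-2.5); t=np.array([.438,-.326])-.010*np.array([np.cos(a),np.sin(a)])
go(*t,.0095,-2.5)
```

```text
t 18.95 p [ 0.4262 -0.3282  0.1171] psi -2.7 w 0.0253 q6 1.81
wrist tool_trough 0.95 c [ 448.8 -327.1] wh [158.  89.] ang -2.0 cent [ 461.1 -326.2] skew -12.3
wrist gouge 0.91 c [ 368.5 -327.4] wh [256.  50.] ang -3.2 cent [ 352.7 -325.8] skew 15.8
row [0.0023, 0.0007, 0.2161, -0.0004, 0.0006, -0.0004] rows 2.2 q6 125 reach 0.538
```

View pics/w4.png

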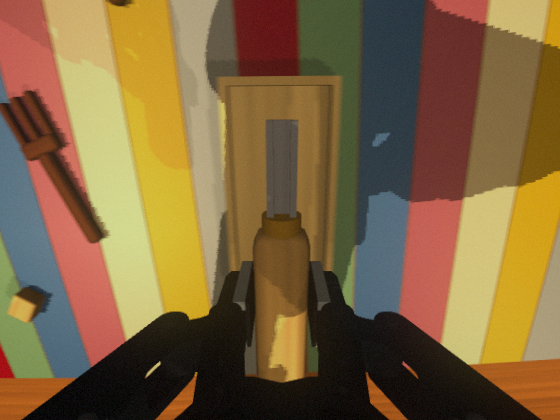

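The gouge hangs straight above the trough: blade tip at (120,282), trough end wall at row 78.

Emit:
servo_tool --plan '[0.002,0,0.06,0,0,0,0.002,0,0.12,0,0,0,0.002,0,0.17,0,0,0,0.002,0,0.2,0,0,0,0.002,0,0.21,0,0,0,0.002,0,0.218,0,0,0,0.002,0,0.218,0,0,0]'

```text
time_s: 19.85
eef_pos: [0.4296, -0.3257, 0.011]
tcp_rot: [3.14, -0.067, 0.003]
contact_force: [-0.5, 0.2, -1.4]
grip_width: 0.0253
finger_force: 39.9
```

Run:
```python
from g import *
st();print(arm.get_obs()['contact_force'])
```

```text
t 19.85 p [ 0.4296 -0.3257  0.011 ] psi -2.5 w 0.0253 q6 1.8
[-0.51861212  0.15203606 -1.4203026 ]
```

Emit:
servo_tool --plan '[0,0,0.003,0,0,0,0,0,0.003,0,0,0]'

```text
time_s: 20.05
eef_pos: [0.4298, -0.3259, 0.0103]
tcp_rot: [3.14, -0.068, 0.004]
contact_force: [0.0, 1.4, 4.8]
grip_width: 0.0251
finger_force: 40.6
```

Emit:
servo_tool --plan '[0,0,0,0,0,0,0,0,0,0,0,0,0,0,0,0,0,0,0,0,0,0,0,0,0,0,0,0,0,0,0,0,-0.08,0,0,0,0,0,-0.16,0,0,0,0,0,-0.24,0,0,0,0,0,-0.3,0,0,0,0,0,-0.3,0,0,0]' --grip 0

```text
time_s: 21.05
eef_pos: [0.4306, -0.3269, 0.1641]
tcp_rot: [3.137, -0.068, 0.012]
contact_force: [-0.3, 0.1, 0.2]
grip_width: 0.0426
finger_force: 0.0
```

Run:
```python
from g import *
st()
go(.42,-.15,.15,15);go(.463,-.1445,.003,15)
```

```text
t 21.05 p [ 0.4306 -0.3269  0.1641] psi -2.5 w 0.0426 q6 1.8
row [-0.0367, -0.3526, 0.0264, 0.0017, -0.0023, -0.0971] rows 3.6 q6 125 reach 0.446
row [0.0464, -0.3686, 0.3211, 0.0017, -0.0023, -0.0971] rows 4.9 q6 122 reach 0.485
```

Emit:
servo_tool --plan '[-0.01,-0.1,0.02,0,0,-0.03,-0.02,-0.2,0.02,0,0,-0.06,-0.037,-0.3,0.02,0,0,-0.09,-0.037,-0.352,0.02,0,0,-0.097,-0.037,-0.352,0.02,0,0,-0.097,-0.037,-0.352,0.02,0,0,-0.097]'

```text
time_s: 21.65
eef_pos: [0.4179, -0.1484, 0.1481]
tcp_rot: [3.114, 0.412, 0.0]
contact_force: [-0.7, 0.1, -0.2]
grip_width: 0.0427
finger_force: 0.0
```

Run:
```python
from g import *
from m import meas
st(); s=snap('wrist'); save(s,'w5.png')
meas('wrist',['fork'])
for d in arm.pinpoint('wrist','fork'): print(d['confidence'],d['centre'],at(s,d['centre'],0))
```

```text
t 21.65 p [ 0.4179 -0.1484  0.1481] psi 15.1 w 0.0427 q6 1.72
wrist fork 0.86 c [ 462.6 -142.3] wh [129.  30.] ang 16.7 cent [ 467.8 -141.1] skew 5.3
0.6 [147.4, 289.6] [ 0.46210945 -0.14434527  0.        ]
```

View pics/w5.png

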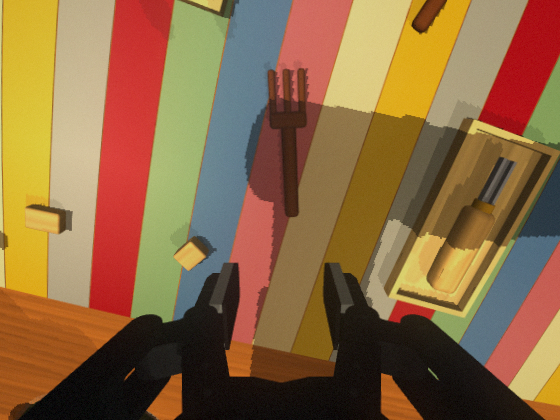

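Wrist picture: fork with tines at (70,286) and handle end at (213,291), about 2° off the tool axis. The gouge lies in the trough.

Run:
```python
from g import *
go(.4625,-.1435,.06,17);go(.4625,-.1435,.0015,17)
```

```text
row [0.0898, 0.011, 0.1759, 0.0, 0.0003, -0.0118] rows 2.0 q6 124 reach 0.484
row [0.0899, 0.011, 0.2929, 0.0, 0.0003, -0.0118] rows 3.1 q6 124 reach 0.484
```

Emit:
servo_tool --plan '[0.05,0.006,0.09,0,0,-0.012,0.09,0.011,0.17,0,0,-0.012,0.09,0.011,0.17,0,0,-0.012,0.09,0.011,0.22,0,0,-0.012,0.09,0.011,0.26,0,0,-0.012,0.09,0.011,0.285,0,0,-0.012,0.09,0.011,0.293,0,0,-0.012,0.09,0.011,0.293,0,0,-0.012,0.09,0.011,0.293,0,0,-0.012]'

```text
time_s: 22.75
eef_pos: [0.4636, -0.1429, 0.0032]
tcp_rot: [3.106, 0.468, 0.003]
contact_force: [0.3, -0.5, 0.2]
grip_width: 0.0426
finger_force: 0.0
```

Emit:
servo_tool --plan '[0,0,0,0,0,0,0,0,0,0,0,0,0,0,0,0,0,0,0,0,0,0,0,0,0,0,0,0,0,0,0,0,0,0,0,0,0,0,0,0,0,0]' --grip 1 --squeeze 30

```text
time_s: 23.45
eef_pos: [0.4634, -0.1427, 0.0027]
tcp_rot: [3.106, 0.468, 0.002]
contact_force: [-0.9, 0.6, 6.3]
grip_width: 0.0121
finger_force: 31.2
```

Run:
```python
from g import *
st(); go(.651,.041,.12,-4.5);go(.651,.041,.0085,-4.5)
```

```text
t 23.45 p [ 0.4634 -0.1427  0.0027] psi 17.1 w 0.0121 q6 1.75
row [0.467, -0.2402, -0.2342, 0.0002, -0.0004, 0.1202] rows 5.8 q6 82 reach 0.652
row [0.4668, -0.2404, -0.0112, 0.0002, -0.0004, 0.1202] rows 5.3 q6 82 reach 0.652
```

Emit:
servo_tool --plan '[0,0,-0.1,0,0,0,0,0,-0.2,0,0,0,0.05,-0.03,-0.234,0,0,0.03,0.13,-0.07,-0.234,0,0,0.06,0.21,-0.11,-0.234,0,0,0.09,0.3,-0.155,-0.234,0,0,0.12,0.38,-0.2,-0.234,0,0,0.12,0.44,-0.23,-0.234,0,0,0.12,0.467,-0.24,-0.234,0,0,0.12,0.467,-0.24,-0.234,0,0,0.12,0.467,-0.24,-0.234,0,0,0.12]'

```text
time_s: 24.55
eef_pos: [0.6501, 0.0407, 0.1178]
tcp_rot: [3.139, -0.122, -0.003]
contact_force: [-0.8, 0.5, 0.2]
grip_width: 0.0119
finger_force: 30.5
```

Run:
```python
from g import *
from m import meas
st(); s=snap('wrist'); save(s,'w6.png')
meas('wrist',['cutlery_tray'])
print(px(s,[.648,.003,.017]),px(s,[.74,-.004,.017]))
```

```text
t 24.55 p [0.6501 0.0407 0.1178] psi -4.5 w 0.0119 q6 1.12
wrist cutlery_tray 0.63 c [646.2   7.2] wh [183. 159.] ang -4.6 cent [656.1  -4.7] skew -10.8
[208.52124288 327.09898337] [ 86.79370948 332.72844719]
```

View pics/w6.png

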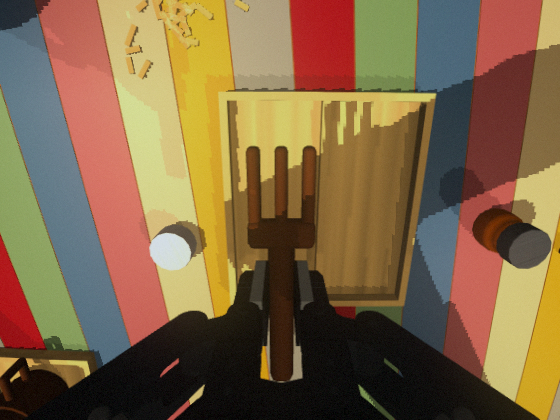

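Wrist picture: the tray's partition is at column 324 and its far wall at row 95, so the tray centre is near (0.646, 0.007). The fork sits above the left lane and needs 4 mm more +y.

Emit:
servo_tool --plan '[-0.003,-0.008,0.06,0,0,0,-0.003,-0.008,0.12,0,0,0,-0.003,-0.008,0.17,0,0,0,-0.003,-0.008,0.2,0,0,0,-0.003,-0.008,0.214,0,0,0,-0.003,-0.008,0.221,0,0,0,-0.003,-0.008,0.221,0,0,0,-0.003,-0.008,0.221,0,0,0]'

```text
time_s: 25.5
eef_pos: [0.6503, 0.0451, 0.0098]
tcp_rot: [-3.139, 0.123, -0.004]
contact_force: [0.8, -0.6, -0.2]
grip_width: 0.012
finger_force: 30.5
```

Run:
```python
from g import *
st();print(arm.get_obs()['contact_force'])
```

```text
t 25.5 p [0.6503 0.0451 0.0098] psi -4.5 w 0.012 q6 1.12
[ 0.80721467 -0.568589   -0.20958425]
```

Emit:
servo_tool --plan '[0,0,0.004,0,0,0,0,0,0.005,0,0,0,0,0,0.005,0,0,0]'

```text
time_s: 25.8
eef_pos: [0.6504, 0.0451, 0.0088]
tcp_rot: [-3.139, 0.122, -0.004]
contact_force: [-3.6, 0.1, 9.1]
grip_width: 0.0118
finger_force: 31.6
```

Emit:
servo_tool --plan '[0,0,0,0,0,0,0,0,0,0,0,0,0,0,0,0,0,0,0,0,0,0,0,0,0,0,-0.04,0,0,0,0,0,-0.12,0,0,0,0,0,-0.2,0,0,0,0,0,-0.26,0,0,0,0,0,-0.26,0,0,0]' --grip 0.4

```text
time_s: 26.7
eef_pos: [0.6518, 0.045, 0.142]
tcp_rot: [-3.138, 0.122, -0.014]
contact_force: [-0.0, 0.6, 0.3]
grip_width: 0.0254
finger_force: 0.0
```

Run:
```python
from g import *
st(); go(.6,-.23,.15,-10.5);go(.651,-.241,.0015,-10.5)
```

```text
t 26.7 p [0.6518 0.045  0.142 ] psi -4.5 w 0.0254 q6 1.12
row [-0.0604, 0.5564, -0.0175, -0.0007, -0.0028, 0.0335] rows 5.6 q6 100 reach 0.643
row [0.0404, 0.5709, 0.2804, -0.0007, -0.0028, 0.0335] rows 6.4 q6 100 reach 0.694
```

Emit:
servo_tool --plan '[-0.01,0.1,-0.01,0,0,0.01,-0.03,0.2,-0.017,0,0,0.02,-0.05,0.3,-0.017,0,0,0.033,-0.06,0.4,-0.017,0,0,0.033,-0.06,0.5,-0.017,0,0,0.033,-0.06,0.556,-0.017,0,0,0.033,-0.06,0.556,-0.017,0,0,0.033,-0.06,0.556,-0.017,0,0,0.033]' --grip 0

```text
time_s: 27.5
eef_pos: [0.5974, -0.2306, 0.1433]
tcp_rot: [-3.128, 0.288, 0.002]
contact_force: [0.6, 0.4, -0.1]
grip_width: 0.0431
finger_force: 0.0
```

Run:
```python
from g import *
from m import meas
st(); s=snap('wrist'); save(s,'w7.png')
meas('wrist',['spoon','fork'])
for d in arm.pinpoint('wrist','spoon'): print(d['confidence'],d['centre'],at(s,d['centre'],0))
```

```text
t 27.5 p [ 0.5974 -0.2306  0.1433] psi -10.5 w 0.0431 q6 1.44
wrist spoon 0.97 c [ 645.3 -231.1] wh [128.  37.] ang -24.0 cent [ 655.9 -239.8] skew -13.3
wrist fork 0.6 c [599.6  46. ] wh [43. 13.] ang -27.3 cent [596.7  49.4] skew 4.1
0.67 [146.4, 276.1] [ 0.64240599 -0.23500392  0.        ]
```

View pics/w7.png

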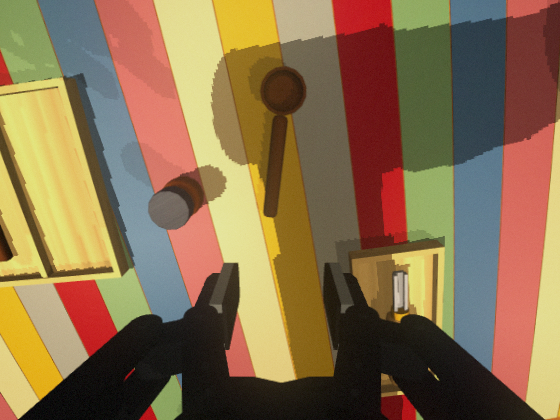

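Wrist picture: spoon bowl centre (91,283), handle end (213,270), jar lid at (209,169).

Run:
```python
from g import *
s=snap('wrist')
b=at(s,(91,283),.012);e=at(s,(214,270),.008);d=(b-e)[:2];L=np.linalg.norm(d);u=d/L
a=np.degrees(np.arctan2(u[1],u[0]));p=e[:2]+u*.070;p2=b[:2]-u*.041
print(b,e,L,a,p,p2); p=(p+p2)/2
go(*p,.06,a);go(*p,.0015,a)
```

```text
[ 0.68772896 -0.24729741  0.012     ] [ 0.58397706 -0.21635644  0.008     ] 0.10826726194221543 -16.605672382993255 [ 0.65105766 -0.23636127] [ 0.6484389 -0.2355803]
row [0.1041, -0.0046, 0.1688, 0.0, -0.0, 0.0349] rows 2.0 q6 93 reach 0.691
row [0.1041, -0.0046, 0.2858, 0.0, -0.0, 0.0349] rows 3.0 q6 93 reach 0.691
```

Emit:
servo_tool --plan '[0.05,-0.003,0.08,0,0,0.03,0.104,-0.003,0.16,0,0,0.034,0.104,-0.003,0.17,0,0,0.034,0.104,-0.003,0.22,0,0,0.034,0.104,-0.003,0.255,0,0,0.034,0.104,-0.003,0.278,0,0,0.034,0.104,-0.003,0.285,0,0,0.034,0.104,-0.003,0.285,0,0,0.034,0.104,-0.003,0.285,0,0,0.034]'

```text
time_s: 28.7
eef_pos: [0.6499, -0.238, 0.0034]
tcp_rot: [3.109, -0.451, 0.003]
contact_force: [0.3, -0.3, -0.0]
grip_width: 0.0426
finger_force: 0.0
```

Emit:
servo_tool --plan '[0,0,0,0,0,0,0,0,0,0,0,0,0,0,0,0,0,0,0,0,0,0,0,0,0,0,0,0,0,0,0,0,0,0,0,0,0,0,0,0,0,0]' --grip 1 --squeeze 30

```text
time_s: 29.4
eef_pos: [0.6498, -0.238, 0.0029]
tcp_rot: [3.109, -0.451, 0.002]
contact_force: [-0.3, 0.8, 5.7]
grip_width: 0.012
finger_force: 31.0
```

Run:
```python
from g import *
st(); go(.648,-.0315,.13,-4.5);go(.648,-.0315,.008,-4.5)
```

```text
t 29.4 p [ 0.6498 -0.238   0.0029] psi -16.5 w 0.012 q6 1.35
row [-0.1204, -0.3948, -0.2545, 0.0001, -0.0004, -0.0668] rows 4.8 q6 88 reach 0.649
row [-0.1208, -0.3949, -0.0105, 0.0001, -0.0004, -0.0668] rows 4.1 q6 88 reach 0.649
```

Lift fully first, to stay clear of the jar.

Emit:
servo_tool --plan '[0,0,-0.1,0,0,0,0,0,-0.2,0,0,0,0,0,-0.255,0,0,0,0,0,-0.255,0,0,0,-0.03,-0.09,-0.255,0,0,-0.02,-0.06,-0.18,-0.255,0,0,-0.04,-0.09,-0.27,-0.255,0,0,-0.067,-0.11,-0.35,-0.255,0,0,-0.067,-0.12,-0.395,-0.255,0,0,-0.067,-0.12,-0.395,-0.255,0,0,-0.067,-0.12,-0.395,-0.255,0,0,-0.067]'

```text
time_s: 30.5
eef_pos: [0.6475, -0.031, 0.128]
tcp_rot: [3.139, -0.121, -0.003]
contact_force: [0.9, -0.0, -0.6]
grip_width: 0.0123
finger_force: 30.3
```

Run:
```python
from g import *
st(); s=snap('wrist'); save(s,'w8.png'); go(.648,-.0315,.009,-4.5)
```

```text
t 30.5 p [ 0.6475 -0.031   0.128 ] psi -4.4 w 0.0123 q6 1.23
row [0.0013, -0.0007, 0.2385, 0.0001, 0.0005, 0.0001] rows 2.4 q6 88 reach 0.649
```

View pics/w8.png

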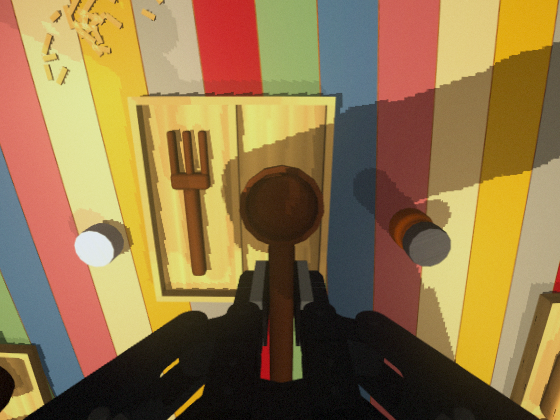

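The fork lies in the left lane. The spoon's bowl at (205,281) is centred over the right lane (columns 240–328).

Emit:
servo_tool --plan '[0,0,0.06,0,0,0,0,0,0.12,0,0,0,0,0,0.18,0,0,0,0,0,0.22,0,0,0,0,0,0.235,0,0,0,0,0,0.241,0,0,0,0,0,0.243,0,0,0,0,0,0.243,0,0,0]'

```text
time_s: 31.35
eef_pos: [0.6486, -0.032, 0.0089]
tcp_rot: [3.139, -0.124, 0.003]
contact_force: [-1.1, -1.3, 1.6]
grip_width: 0.0118
finger_force: 30.5
```

Run:
```python
from g import *
st();print(arm.get_obs()['contact_force'])
```

```text
t 31.35 p [ 0.6486 -0.032   0.0089] psi -4.5 w 0.0118 q6 1.23
[-1.0630751  -1.25206211  1.56654953]
```

Emit:
servo_tool --plan '[0,0,0.002,0,0,0,0,0,0.002,0,0,0]'

```text
time_s: 31.55
eef_pos: [0.6486, -0.0319, 0.0089]
tcp_rot: [3.138, -0.122, 0.003]
contact_force: [-3.4, -1.7, 5.7]
grip_width: 0.0121
finger_force: 31.1
```

Emit:
servo_tool --plan '[0,0,0,0,0,0,0,0,0,0,0,0,0,0,0,0,0,0,0,0,0,0,0,0,0,0,-0.04,0,0,0,0,0,-0.12,0,0,0,0,0,-0.2,0,0,0,0,0,-0.3,0,0,0,-0.1,0,-0.35,0,0,0,-0.2,0,-0.35,0,0,0,-0.28,0,-0.35,0,0,0,-0.28,0,-0.35,0,0,0]' --grip 0.4

```text
time_s: 32.75
eef_pos: [0.5048, -0.0205, 0.1829]
tcp_rot: [-3.138, 0.121, -0.004]
contact_force: [0.4, -0.2, 1.4]
grip_width: 0.0256
finger_force: 0.0
```

Run:
```python
from g import *
from m import *
st()
A=snap('wrist')['img']; s=snap('side'); save(s,'s3.png')
meas('side',['spoon','fork','gouge','low_cup','tall_cup','oil_jar']); 
B=snap('top')['img'];cv2.imwrite('pics/t3.png',np.hstack([cv2.resize(A,(400,300)),cv2.resize(B,(400,300))])[:,:,::-1])
```

```text
t 32.75 p [ 0.5048 -0.0205  0.1829] psi -4.4 w 0.0256 q6 1.14
side spoon 0.68 c [646.1 -29.6] wh [125.  34.] ang -5.1 cent [656.4 -32.3] skew -10.6
side fork 0.56 c [654.   45.8] wh [125.  23.] ang -10.5 cent [662.5  42.3] skew -8.9
side gouge 0.65 c [ 440.9 -325.4] wh [137.  31.] ang -2.0 cent [ 431.6 -325.2] skew 9.3
side gouge 0.61 c [301.1 155.4] wh [97. 21.] ang 85.9 cent [300.7 150. ] skew -5.4
side gouge 0.6 c [689.2 400. ] wh [126.  48.] ang 6.0 cent [696.1 400.7] skew 6.9
side low_cup 0.57 c [461.5 293.9] wh [102.  52.] ang 87.1 cent [462.3 292.8] skew -1.1
side tall_cup 0.67 c [375.2 294.2] wh [108.  80.] ang -56.9 cent [369.7 296.6] skew 5.1
side oil_jar 0.76 c [ 614.5 -160.9] wh [59. 33.] ang 69.7 cent [ 614.1 -161.1] skew -0.3
```

View pics/s3.png

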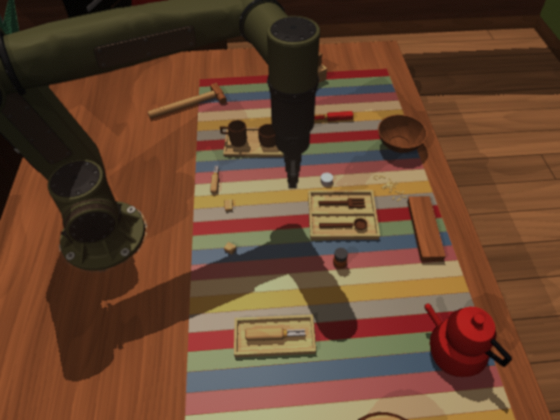

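View pics/t3.png

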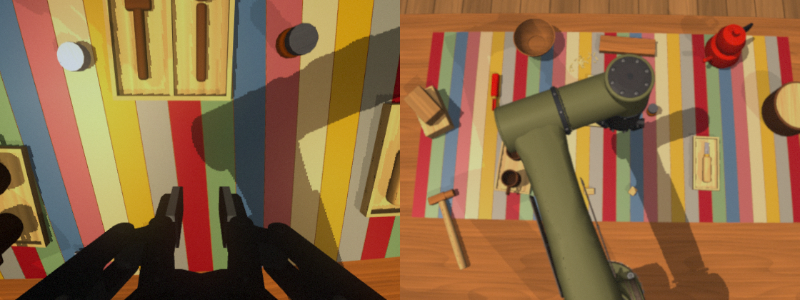

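Every item is in its place: both cups stand in the cup tray ((132,237) and (135,267) in the side view), the fork and spoon have one lane each ((203,342) and (225,343)), the gouge is in the trough (333,275), and the jar hasn't moved (258,341). Handing in.

```bash
python3 -c "
from bench import arm
print(arm.hand_in())"
```

```text
the job is handed in; nothing more can be done
None
```

I handed the job in at about 33 s: the last pictures show both cups standing in the cup tray, the fork and spoon in separate lanes, the gouge in the trough and the oil jar in its place, but the hand-in returned no verdict.

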